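# Roll the battery cell onto the reading line and read it

### The arm

A 6-joint arm with a two-finger parallel gripper is mounted at the origin on the work surface. World frame = base frame: x ahead of the robot, y to its left, z up, the work surface at z = 0. Lengths are in m, angles in rad, forces in N, time in s.
With the tool pointing down it reaches from about 0.425 to 0.95 m from the base axis. Payload 3.5 kg.
Tool frame: the origin (TCP) lies at the very end of the fingers, on their centre line; the grasp point (between the pads) lies 19 mm behind it (ctrl.grip_point_offset is the distance from the TCP to the grasp point, in m); z points along the fingers, y is the line along which they close (so a half turn about z gives the same grasp; the last joint's range is limited). The gripper opens to 85 mm and grips with 20 to 120 N. Pads are 22 mm wide; open, the fingers measure 114 mm over their backs; the gripper's body (76 mm by 85 mm) begins 54 mm behind the grasp point. The pads swing forward as they close: fully open they stand 13 mm farther back than shut.
Start: joints at [1.015, 0.286, 1.577, -0, 1.279, -0.15], TCP at [0.266, 0.62, 0.231] pointing down, gripper open.
Joint ranges: [-2.77, 2.77], [-0.9, 2.22], [0.21, 2.48], [-1.53, 4.67], [0.24, 2.81], [-2.84, 2.84]. Speed limits (rad/s): [2.79, 2.79, 3.14, 3.14, 3.14, 3.14].

### API

Orientations are given as a unit quaternion [x, y, z, w].
In Python, from plant import telemetry, vision, ctrl gives the robot as it stands.
- The arm moves only by the tool arm_command, never from a script. Its argument "series" is one flat list of numbers, 7 for each row, row after row: the shift along the tool's x, y, z in cm, then the turn, a rotation vector about the tool's x, y, z in degrees, then the closure, from 0 (fully open) to 1 (shut). A call has 1 to 10 rows; each row is the pose to reach, as a shift and turn from the pose commanded when the call began, along the tool's axes at that moment; what a row does not reach only later rows make up. A row lasts 1/12 s, in which the tool goes at most 41.7 mm and 7.16 degrees, less where a joint would pass 70% of its speed; a pose out of reach is approached as far as the arm can. A call with a gripper value outside its range is refused whole. The fingers move at their own pace and stop on an object; "force" is the grip in N (left out, the last holds). Time passes only in rows, so rows that repeat a pose let the fingers close. It gives the time, the measured TCP pose, the force, the opening and the grip force at its end, in the units of the state.
- telemetry.get_state(): the state, without advancing time (a new reading comes with each control period).
- vision.read_camera(name): name is "side" or "top"; returns a dict with "color" (400x640x3 uint8, blue, green, red), "K" (3x3 intrinsics, pixels), "D" ([k1, k2, p1, p2, k3] as OpenCV has them; the pictures are not rectified), "rvec" (rotation vector, rad) and "tvec" (3), from world to camera coordinates, as OpenCV has them. Camera axes: x right, y down, z forward; pixel columns grow to the right and rows downward; lengths in m; the calibration is good to about 2 mm. A picture is of the moment at which its call begins. There is no depth.
- ctrl.sign_off(): hands the job in; it is judged then, once.
The state is a dict: "time": time; "qpos": joint angles; "dq": joint speeds; "joint_efforts": joint torques, N m; "eef_pos": TCP position; "tcp_rot": TCP orientation; "contact_force": force on the tool from outside, world axes, zero at the start; "wrist_torque": the same for the moment, N m; "opening": opening from 0.0 (shut) to 1.0 (fully open); "finger_force": force on a finger pad.
Only numpy, scipy, OpenCV 4.12 (cv2) and the standard library are available. Lean on these libraries where they do the work, as an engineer would, in place of code of your own. Each camera call takes 0.05 s, during which the arm holds its last target. There are 200 camera calls.

### The job

Roll the thick battery cell that lies on the white board onto the dark line, with a fingertip on top of it, until it rests along the line and right over it; do not pick it up or drag it. Then, with the cell let go and lying still there, push the round button on top of the reader box fully down and let it up again. Leave everything else where it stands.

Things in the scene. Friction and masses are not known exactly. Their poses are not given: they have to be found in the camera images.
- big_cell_center (a point): centre of the thick cell: a grey cylinder 32 mm across, 70 mm long, 145 g, lying on the board nearly parallel to the line, 50 to 85 mm to either side of it. x axis: along the cell to its steel nub, on the reader side; y, z turn as it rolls. Its top is 32 mm above the board. Let go, it soon stops by itself. Under a fingertip pressing its top without slip it advances half as far as the fingertip.
- line_mid (a point): middle of the dark straight line inlaid flush in the board's top face, 6 mm above the bench: 140 mm long, 12 mm wide. x axis: along the line, towards the reader box; y: across the line, level; z: up.
- board: white board, 250 x 280 x 6 mm, fixed to the bench, with a grey reader box fixed on it across the far end of the line. Axes as the line's; the line's middle is at x -15 mm here. The board spans x -100 to 150, y -140 to 140 mm; the box x 75 to 145, y -45 to 45 mm, and is 50 mm tall above the board. Origin on the bench.
- read_button_top (a point): centre of the top face of the white round push button (30 mm across, pressed straight down) on the reader box, 78 mm above the bench when up, on the line's prolongation, 125 mm from the line's middle. Its black housing collar is 46 mm across and its rim is 10 mm below this face.
- read_button (a joint): button travel in m: 0 is up, 0.006 is fully down (about 5 N); it springs back by itself.
- thin_cell: upright thin battery cell, 18 mm across and 65 mm tall, grey with a small steel nub on top; origin at the centre of its underside. Leave it standing where it is. It stands across the line from the thick cell, 50 to 85 mm from the line.
- spare_cell: upright thin battery cell, 18 mm across and 65 mm tall, grey with a small steel nub on top; origin at the centre of its underside. Leave it standing where it is. It stands beside the reader box, on its left.
- flux_pot: small closed jar with a black cap, 34 mm across and 50 mm tall, beside the reader box on its right; origin at the centre of its underside.
- terminal_a: orange handheld payment terminal lying flat, 200 x 84 x 38 mm, left of the board; origin at the centre of its underside.
- terminal_b: second orange payment terminal like the first, farther left; origin at the centre of its underside.
- screwdriver: screwdriver lying on the bench right of the board; origin at its underside.
- screw_tin: dark steel tin of screws, 120 x 80 x 22 mm, on the bench to the left, far side; origin at the centre of its underside.
There are look-alikes about, which are no part of the job. Leave any yellow look-alike of the part that bears big_cell_center alone.

How it is judged:
By the outcome, as a careful person would: the job done as asked, in the order asked, and still so for the second after the job is handed in, with the robot touching nothing.
It also fails if it takes over 61 s, if anything falls off the work surface, if the arm or the gripper's body presses on something with over 40 N, if the wrist force passes 120 N, or if a joint passes its speed limit or range.

## Working session

There is one attempt and no reset: what is moved stays moved. The work goes in short steps, Python scripts to look and compute and a tool call to move; the robot and the scene stay as the last step left them, time stands still between calls to the robot, and variables do not carry over. Pictures are saved under pics/ and viewed, at most 10 in all, crops included, and the job is handed in when it is done.

Besides the shell and the picture viewer there is one more tool, called after ">>>" as name(argument=value, ...) on one line, values as JSON. arm_command: Moves the arm, as the interface text tells. Its arguments: {"type":"object","properties":{"series":{"type":"array","items":{"type":"number"}},"force":{"type":"number"}},"required":["series"]}

```bash
mkdir -p pics; ls
python3 - <<'E'
from plant import telemetry, vision, ctrl
import cv2,pickle
for n in("top","side"):
    d=vision.read_camera(n); cv2.imwrite(f"pics/{n}0.png",d["color"]); pickle.dump(d,open(f"{n}0.pkl","wb"))
s=telemetry.get_state(); print(s)
E
```

```text
pics
{'time': 0.1, 'qpos': array([ 1.01498391e+00,  2.87138247e-01,  1.57802313e+00,  7.18200588e-06,
        1.27862233e+00, -1.49986058e-01]), 'dq': array([-1.32418472e-03, -1.86783519e-03, -2.14181566e-03, -6.73691615e-04,
        5.74143581e-04, -5.78644342e-05]), 'joint_efforts': array([ 1.17273466e-03, -4.07292938e+01, -2.93701547e+01, -1.93190685e-04,
        3.36241115e-03, -8.88818107e-06]), 'eef_pos': array([0.26611994, 0.61967845, 0.23004877]), 'tcp_rot': array([ 2.01524489e-01,  9.79482864e-01, -1.02682433e-03, -3.81860845e-04]), 'contact_force': array([ 0.23769527, -0.09483578, -0.30229772]), 'wrist_torque': array([-0.01040977, -0.01959133,  0.05380695]), 'finger_force': 0.0, 'opening': 1.0007895463063103}
```

View pics/top0.png

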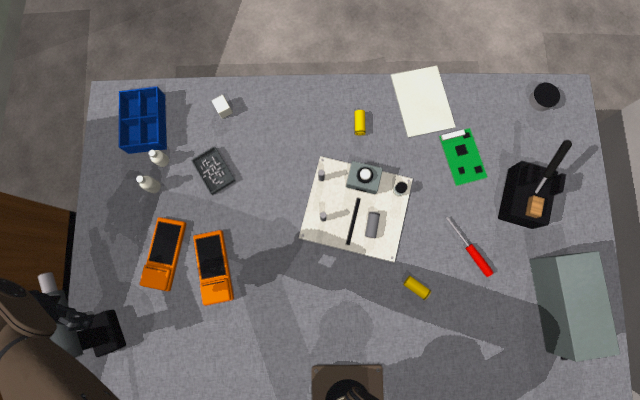

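View pics/side0.png

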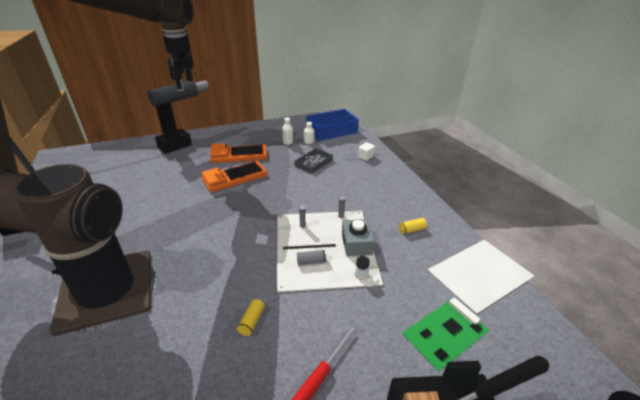

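The candidates for the thick cell are the grey cylinder on the board (top 373,224; side 312,257) and two yellow look-alikes (top 360,122 and 417,287). I choose the grey one. The line is at top (353,221), the button at (365,175), the thin cell at (323,215), the spare cell at (321,174) and the jar at (401,187).

```bash
cat > h.py <<'E'
import cv2,numpy as np,pickle
def ray(d,uv):
    R=cv2.Rodrigues(np.array(d["rvec"],float))[0]; t=np.array(d["tvec"],float).ravel()
    n=cv2.undistortPoints(np.array(uv,float).reshape(-1,1,2),np.array(d["K"],float),np.array(d["D"],float))[:,0]
    v=np.c_[n,np.ones(len(n))]@R
    return -R.T@t,v
def toplane(d,uv,z):
    c,v=ray(d,uv); return c+v*((z-c[2])/v[:,2])[:,None]
def proj(d,P):
    return cv2.projectPoints(np.array(P,float).reshape(-1,1,3),np.array(d["rvec"],float),np.array(d["tvec"],float),np.array(d["K"],float),np.array(d["D"],float))[0][:,0]
def pose(d,mask,z):
    v,u=np.nonzero(mask); p=toplane(d,np.c_[u,v],z)[:,:2]; m=p.mean(0)
    w,V=np.linalg.eigh(np.cov((p-m).T)); a=V[:,1]; a=a*np.sign(a[0])
    q=(p-m)@V
    return m,np.degrees(np.arctan2(a[1],a[0])),np.ptp(q[:,1]),np.ptp(q[:,0]),len(u)
E
python3 - <<'E'
from h import *
for n,box,c in(("top",(295,150,420,268),[(321,157),(413,180),(393,261),(300,239)]),("side",(265,190,390,300),None)):
    d=pickle.load(open(n+"0.pkl","rb")); im=d["color"]
    x0,y0,x1,y1=box; cr=im[y0:y1,x0:x1]
    cv2.imwrite(f"pics/{n}c.png",cv2.resize(cr,None,fx=5,fy=5,interpolation=cv2.INTER_CUBIC)[:600])
    g=im.max(2); m=np.zeros_like(g); m[y0:y1,x0:x1]=(cr.max(2)<70)
    k,l,st,ce=cv2.connectedComponentsWithStats(m)
    for i in range(1,k):
        if st[i,4]>25: print(n,st[i],ce[i],pose(d,l==i,.006))
    if c: print(toplane(d,c,.006).round(3))
    print(toplane(d,[(373,224)] if n=="top" else [(312,257)],.022))
    print(toplane(d,[(365,174.5)] if n=="top" else [(358,226)],.078))
E
```

```text
top [357 167  16  16  96] [364.15625    175.72916667] (array([ 0.62369958, -0.06246528]), np.float64(65.9026710137695), np.float64(0.04612756853486652), np.float64(0.04737627855429233), 96)
top [396 182  11  11  95] [400.90526316 187.12631579] (array([ 0.58786483, -0.16860849]), np.float64(-43.71758324376824), np.float64(0.03207346256958354), np.float64(0.02905988081093487), 95)
top [346 199  14  46 139] [352.86330935 221.56115108] (array([ 0.48892418, -0.02571057]), np.float64(-14.881476447850616), np.float64(0.13504822357544966), np.float64(0.008922976798993862), 139)
[[ 0.683  0.063  0.006]
 [ 0.609 -0.205  0.006]
 [ 0.375 -0.136  0.006]
 [ 0.441  0.126  0.006]]
[[ 0.47867758 -0.08119296  0.022     ]]
[[ 0.60844737 -0.0575193   0.078     ]]
side [350 225  17  10  84] [357.95238095 230.88095238] (array([ 0.63609739, -0.01015086]), np.float64(-24.108277461467054), np.float64(0.044917895010369496), np.float64(0.03714069861449332), 84)
side [357 256  12  13 127] [362.44094488 262.2519685 ] (array([ 0.59668653, -0.12231447]), np.float64(64.29519304736822), np.float64(0.04238627885990546), np.float64(0.027832213713302315), 127)
[[ 0.47751558 -0.07762679  0.022     ]]
[[ 0.60476989 -0.06577799  0.078     ]]
```

View pics/topc.png

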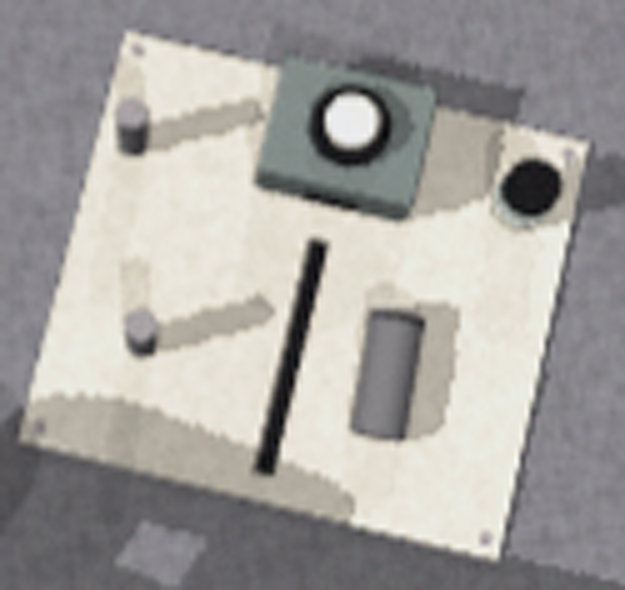

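View pics/sidec.png

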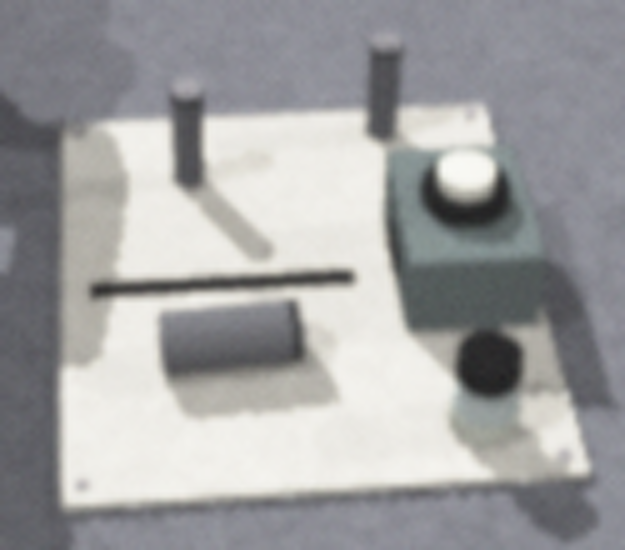

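The crops confirm the grey cell right of the line, slightly yawed to it, with the nub towards the reader. Next I fit its pose against the line in both cameras.

```bash
cat > fit.py <<'E'
from h import *
from scipy.optimize import minimize
def boxpts(cx,cy,yaw,L,W,z):
    c,s=np.cos(yaw),np.sin(yaw)
    return np.array([[cx+c*a*L/2-s*b*W/2,cy+s*a*L/2+c*b*W/2,z] for a,b in((1,1),(1,-1),(-1,-1),(-1,1))])
def cylpts(cx,cy,yaw,r=.016,L=.070,zc=.022):
    c,s=np.cos(yaw),np.sin(yaw); t=np.linspace(0,2*np.pi,24,endpoint=False); P=[]
    for a in(-L/2,L/2):
        for k in t: P.append([cx+c*a-s*r*np.cos(k),cy+s*a+c*r*np.cos(k),zc+r*np.sin(k)])
    return np.array(P)
S=8
def soft(d,P,box):
    x0,y0,x1,y1=box; p=((proj(d,P)-[x0-.5,y0-.5])*S)
    h=cv2.convexHull(p.astype(np.float32)); m=np.zeros(((y1-y0)*S,(x1-x0)*S),np.uint8)
    cv2.fillPoly(m,[np.round(h*16-8).astype(np.int32)],255,shift=4)
    return cv2.resize(m,(x1-x0,y1-y0),interpolation=cv2.INTER_AREA)/255.
def fit(d,fn,p0,box,lo,hi):
    x0,y0,x1,y1=box; g=d["color"][y0:y1,x0:x1].astype(float).mean(2)
    t=np.clip((hi-g)/(hi-lo),0,1)
    f=lambda p:((soft(d,fn(p[0],p[1],p[2]/10),box)-t)**2).sum()
    sx=np.array([p0]+[np.add(p0,e) for e in np.array([[.006,0,0],[0,.006,0],[0,0,.6]])])
    r=minimize(f,p0,method="Nelder-Mead",options=dict(initial_simplex=sx,xatol=1e-5,fatol=1e-4))
    return r.x*[1,1,.1],r.fun
line=lambda x,y,a:boxpts(x,y,a,.14,.012,.006)
def rel(l,c):
    a=l[2];D=c[:2]-l[:2]
    return 1e3*(D[0]*np.cos(a)+D[1]*np.sin(a)),1e3*(-D[0]*np.sin(a)+D[1]*np.cos(a)),np.degrees(c[2]-a)
E
python3 - <<'E'
from fit import *
for n,lb,cb in(("top",(342,194,365,248),(360,209,385,243)),("side",(279,240,340,252),(293,246,330,270))):
    d=pickle.load(open(n+"0.pkl","rb"))
    x0,y0,x1,y1=cb; print(d["color"][(y0+y1)//2,x0:x1].mean(1).astype(int))
    x0,y0,x1,y1=lb; print(d["color"][y0:y1,(x0+x1)//2].mean(1).astype(int))
    l,e1=fit(d,line,(.489,-.0257,-2.6),lb,30,225)
    c,e2=fit(d,cylpts,(.478,-.08,-2.2),cb,130,165)
    print(n,l,np.degrees(l[2]),e1,c,np.degrees(c[2]),e2,rel(l,c))
E
```

```text
[220 227 229 227 226 218 151 118 123 130 135 133 130 125 115 105  88  87
 157 172 172 173 172 168 169]
[223 221 219 219 220 218 216 216 222 224 222 218 216 218 219 201 169 142
 124 102  80  56  37  31  31  30  33  28  28  31  31  31  27  59  99 145
 186 204 208 215 220 223 226 225 222 226 229 225 194 168 170 170 168 169]
top [ 0.49041751 -0.02543187 -0.25768106] -14.764037401401119 15.889346306647347 [ 0.47751311 -0.07902085 -0.20021795] -11.471643400829091 4.372486877103782 (np.float64(1.1782187801908321), np.float64(-55.10820127191482), np.float64(3.292394000572027))
[236 235 229 201 140 115 112 111 113 111 109 111 109 108 108 107 106 106
 105 104 105 104 103 103 105 102 103 101  98 100  86  75 110 168 199 208
 206]
[234 233 234 230 202 128  68  99 184 227 218 174]
side [ 0.48775184 -0.02298182 -0.26783069] -15.345568256078451 30.703166692828656 [ 0.47399698 -0.08090446 -0.19570832] -11.21326051538206 81.16819057034579 (np.float64(2.0641877625881633), np.float64(-59.49762997920102), np.float64(4.132307740696391))
```

```bash
cat > mv.py <<'E'
import numpy as np
from scipy.spatial.transform import Rotation as Ro
from plant import telemetry
def go(*targets):
    s=telemetry.get_state(); p=np.array(s["eef_pos"]); R=Ro.from_quat(s["tcp_rot"])
    print("t",round(s["time"],2),"p",p.round(4),"F",np.round(s["contact_force"],1),"y-yaw",np.degrees(np.arctan2(*R.as_matrix()[1::-1,1])).round(2),"tilt",R.as_matrix()[2,:2].round(4))
    for x,y,z,yaw in targets:
        a=np.radians(yaw); yv=np.array([np.cos(a),np.sin(a),0]); zv=np.array([0,0,-1.]); T=np.c_[np.cross(yv,zv),yv,zv]
        print((R.inv().apply(np.array([x,y,z])-p)*100).round(2),(R.inv()*Ro.from_matrix(T)).as_rotvec(degrees=True).round(1))
E
python3 -c "
from mv import *
go((.42,.3,.2,25),(.476,-.080,.12,-11.5))"
```

```text
t 0.1 p [0.2661 0.6197 0.23  ] F [ 0.2 -0.1 -0.3] y-yaw 66.75 tilt [ 0.0003 -0.0022]
[-26.76 -23.29   3.05] [-0.1  0.  41.7]
[-46.91 -55.98  11.11] [-0.1  0.1 78.2]
```

>>> arm_command(series=[-26.8, -23.3, 3, 0, 0, 41.7, 0.6, -26.8, -23.3, 3, 0, 0, 41.7, 0.6, -26.8, -23.3, 3, 0, 0, 41.7, 0.6, -26.8, -23.3, 3, 0, 0, 41.7, 0.6, -26.8, -23.3, 3, 0, 0, 41.7, 0.6, -26.8, -23.3, 3, 0, 0, 41.7, 0.6, -26.8, -23.3, 3, 0, 0, 41.7, 0.6, -26.8, -23.3, 3, 0, 0, 41.7, 0.6, -26.8, -23.3, 3, 0, 0, 41.7, 0.6, -26.8, -23.3, 3, 0, 0, 41.7, 0.6])

```text
time: 0.93
eef_pos: [0.4218, 0.2965, 0.2003]
tcp_rot: [0.539, 0.842, -0.001, 0.0]
contact_force: [-0.1, 0.0, -0.6]
opening: 0.4
finger_force: 0.0
```

```bash
python3 -c "
from mv import *
go((.476,-.080,.12,-11.5))"
```

```text
t 0.93 p [0.4218 0.2965 0.2003] F [-0.1  0.  -0.6] y-yaw 24.76 tilt [-0.0014 -0.0017]
[-36.45 -10.83   8.1 ] [-0.1  0.1 36.3]
```

>>> arm_command(series=[-36.5, -10.8, 8, 0, 0, 36.3, 0.6, -36.5, -10.8, 8, 0, 0, 36.3, 0.6, -36.5, -10.8, 8, 0, 0, 36.3, 0.6, -36.5, -10.8, 8, 0, 0, 36.3, 0.6, -36.5, -10.8, 8, 0, 0, 36.3, 0.6, -36.5, -10.8, 8, 0, 0, 36.3, 0.6, -36.5, -10.8, 8, 0, 0, 36.3, 0.6, -36.5, -10.8, 8, 0, 0, 36.3, 0.6, -36.5, -10.8, 8, 0, 0, 36.3, 0.6, -36.5, -10.8, 8, 0, 0, 36.3, 0.6])

```text
time: 1.77
eef_pos: [0.4775, -0.0797, 0.1204]
tcp_rot: [0.774, 0.633, -0.001, 0.0]
contact_force: [-0.5, -0.1, 0.2]
opening: 0.397
finger_force: 0.0
```

```bash
python3 -c "
from mv import *
go((.4746,-.087,.052,-11.5))
from h import *
from plant import vision
a=vision.read_camera('side')['color'][150:310,225:385]
cv2.imwrite('pics/s1.png',cv2.resize(a,(640,600),interpolation=cv2.INTER_CUBIC))"
```

```text
t 1.77 p [ 0.4775 -0.0797  0.1204] F [-0.5 -0.1  0.2] y-yaw -11.44 tilt [-0.0009 -0.0005]
[-0.77 -0.13  6.84] [-0.   0.1  0.1]
```

View pics/s1.png

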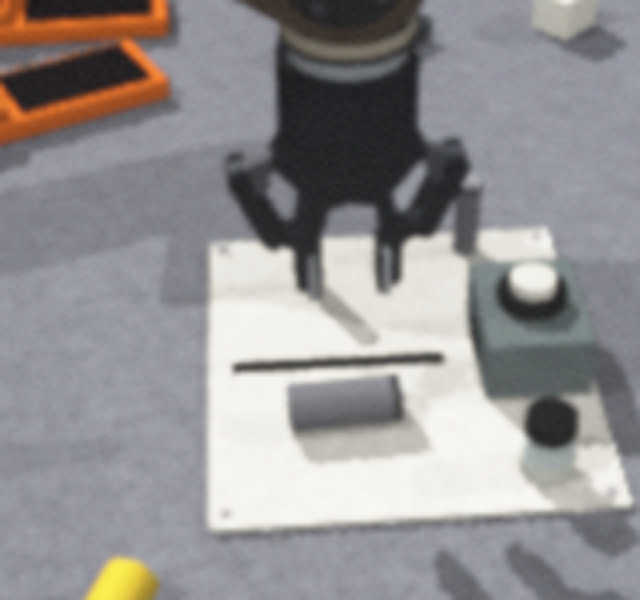

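The view shows the two open fingertips above the board, in line with the cell (around 345,405 in the crop) and clear of the thin cell and box. I descend now.

>>> arm_command(series=[-0.8, -0.1, 3, 0, 0, 0, 0.6, -0.8, -0.1, 6, 0, 0, 0, 0.6, -0.8, -0.1, 7.2, 0, 0, 0, 0.6, -0.8, -0.1, 7.2, 0, 0, 0, 0.6, -0.8, -0.1, 7.4, 0, 0, 0, 0.6, -0.8, -0.1, 7.6, 0, 0, 0, 0.6, -0.8, -0.1, 7.8, 0, 0, 0, 0.6, -0.8, -0.1, 7.8, 0, 0, 0, 0.6])

```text
time: 2.48
eef_pos: [0.4756, -0.0837, 0.0443]
tcp_rot: [0.773, 0.635, 0.0, 0.001]
contact_force: [0.0, -1.1, -0.2]
opening: 0.4
finger_force: 0.0
```

>>> arm_command(series=[0, 0, 0, 0, 0, 0, 0.6, 0, 0, 0.2, 0, 0, 0, 0.6, 0, 0, 0.2, 0, 0, 0, 0.6, 0, 0, 0.2, 0, 0, 0, 0.6])

```text
time: 2.82
eef_pos: [0.4748, -0.0837, 0.0414]
tcp_rot: [0.773, 0.634, 0.0, 0.0]
contact_force: [0.3, 0.8, -0.7]
opening: 0.398
finger_force: 0.0
```

>>> arm_command(series=[-0.3, 0, 0.1, 0, 0, 0, 0.6, -0.3, 0, 0.2, 0, 0, 0, 0.6, -0.3, 0, 0.2, 0, 0, 0, 0.6, -0.3, 0, 0.3, 0, 0, 0, 0.6, -0.3, 0, 0.3, 0, 0, 0, 0.6])

```text
time: 3.23
eef_pos: [0.4741, -0.0867, 0.0381]
tcp_rot: [0.773, 0.634, -0.0, -0.0]
contact_force: [-0.0, -0.0, -0.1]
opening: 0.399
finger_force: 0.0
```

>>> arm_command(series=[0, 0, 0.1, 0, 0, 0, 0.6, 0, 0, 0.1, 0, 0, 0, 0.6, 0, 0, 0.2, 0, 0, 0, 0.6, 0, 0, 0.2, 0, 0, 0, 0.6])

```text
time: 3.57
eef_pos: [0.4744, -0.0868, 0.0371]
tcp_rot: [0.773, 0.635, -0.0, -0.0]
contact_force: [-2.5, 0.1, 5.3]
opening: 0.398
finger_force: 2.3
```

>>> arm_command(series=[0, 0, 0.1, 0, 0, 0, 0.6, 0, 0, 0.1, 0, 0, 0, 0.6, 0, 0, 0.1, 0, 0, 0, 0.6])

```text
time: 3.82
eef_pos: [0.4745, -0.0869, 0.0369]
tcp_rot: [0.773, 0.635, -0.0, -0.0]
contact_force: [-4.7, 0.3, 10.0]
opening: 0.399
finger_force: 5.2
```

>>> arm_command(series=[0.4, 0, 0, 0, 0, 0, 0.6, 0.8, 0, 0, 0, 0, 0, 0.6, 1.2, 0, 0, 0, 0, 0, 0.6, 1.6, 0, 0, 0, 0, 0, 0.6, 2.0, 0, 0, 0, 0, 0, 0.6, 2.4, 0, 0, 0, 0, 0, 0.6, 2.4, 0, 0, 0, 0, 0, 0.6])

```text
time: 4.4
eef_pos: [0.4794, -0.0628, 0.037]
tcp_rot: [0.773, 0.635, -0.0, -0.0]
contact_force: [-4.5, 1.5, 10.2]
opening: 0.402
finger_force: 5.3
```

```bash
cat > look.py <<'E'
from fit import *
from plant import vision
import sys
exp=float(sys.argv[1])
def wb(d,P,m): 
    p=proj(d,P); return (*np.floor(p.min(0)-m).astype(int),*np.ceil(p.max(0)+m).astype(int))
L=np.array([.4895,-.0248,np.radians(-15)])
yaw=np.radians(float(sys.argv[2])); a=L[2]
c=L[:2]+np.array([-np.sin(a),np.cos(a)])*exp/1e3
for n in("top","side"):
    d=vision.read_camera(n)
    P=cylpts(c[0],c[1],yaw)
    b=wb(d,P,5); r,e=fit(d,cylpts,(c[0],c[1],yaw*10),b,130,165)
    l=dict(top=[.4904,-.0254,-.2577],side=[.4878,-.0230,-.2678])[n]
    print(n,r.round(4),round(e,1),np.round(rel(np.array(l),r),2)); cv2.imwrite(f"pics/last_{n}.png",d["color"])
E
python3 look.py -42 -12; python3 -c "
from mv import *
go()"
```

```text
top [ 0.4833 -0.0634 -0.2339] 712.5 [  2.83 -38.59   1.37]
side [ 0.4788 -0.0622 -0.253 ] 168.4 [  1.72 -40.19   0.85]
t 4.5 p [ 0.4793 -0.063   0.0369] F [-4.1  2.   9.7] y-yaw -11.21 tilt [-0.0002 -0.0007]
```

>>> arm_command(series=[0, 0, -0.8, 0, 0, 0, 0.6, -1.3, 0, -0.8, 0, 0, 0, 0.6, -1.3, 0, -0.8, 0, 0, 0, 0.6, -1.3, 0, -0.8, 0, 0, 0, 0.6, -1.3, 0, -0.3, 0, 0, 0, 0.6, -1.3, 0, -0.2, 0, 0, 0, 0.6, -1.3, 0, -0.1, 0, 0, 0, 0.6, -1.3, 0, 0, 0, 0, 0, 0.6, -1.3, 0, 0, 0, 0, 0, 0.6])

```text
time: 5.25
eef_pos: [0.4765, -0.0758, 0.0367]
tcp_rot: [0.773, 0.635, -0.001, -0.001]
contact_force: [-5.3, -0.2, 12.8]
opening: 0.4
finger_force: 6.2
```

>>> arm_command(series=[0.4, 0, 0, 0, 0, 0, 0.6, 0.8, 0, 0, 0, 0, 0, 0.6, 1.2, 0, 0, 0, 0, 0, 0.6, 1.6, 0, 0, 0, 0, 0, 0.6, 2.0, 0, 0, 0, 0, 0, 0.6, 2.4, 0, 0, 0, 0, 0, 0.6, 2.6, 0, 0, 0, 0, 0, 0.6, 2.6, 0, 0, 0, 0, 0, 0.6])

```text
time: 5.92
eef_pos: [0.4817, -0.0498, 0.0369]
tcp_rot: [0.773, 0.635, -0.0, -0.001]
contact_force: [-4.9, 1.2, 13.1]
opening: 0.4
finger_force: 6.6
```

>>> arm_command(series=[0, 0, -1, 0, 0, 0, 0.6, 0, 0, -4, 0, 0, 0, 0.6, -4, 0, -8, 0, 0, 0, 0.6, -7, 0, -8, 0, 0, 0, 0.6, -10, 0, -8, 0, 0, 0, 0.6, -12, 0, -8, 0, 0, 0, 0.6, -12, 0, -8, 0, 0, 0, 0.6, -12, 0, -8, 0, 0, 0, 0.6])

```text
time: 6.58
eef_pos: [0.4577, -0.1684, 0.1151]
tcp_rot: [0.774, 0.634, 0.0, -0.0]
contact_force: [-0.3, 0.6, 0.2]
opening: 0.397
finger_force: 0.0
```

```bash
python3 look.py -31 -12; python3 -c "
from mv import *
go()
import cv2
a=cv2.imread('pics/last_top.png')[150:270,295:420];b=cv2.imread('pics/last_side.png')[180:300,265:390]
cv2.imwrite('pics/v1.png',cv2.resize(cv2.hconcat([a,b]),(800,384),interpolation=cv2.INTER_CUBIC))"
```

```text
top [ 0.4829 -0.0542 -0.1985] 140.3 [  0.07 -29.72   3.39]
side [ 0.4924 -0.058  -0.1126] 293.4 [ 13.71 -32.49   8.89]
t 6.68 p [ 0.4578 -0.1671  0.1147] F [-0.2  0.1  0.7] y-yaw -11.23 tilt [ 0.0009 -0.0012]
```

View pics/v1.png

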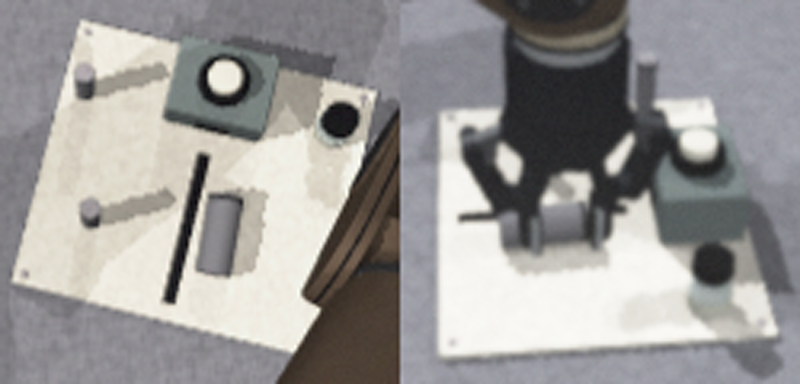

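>>> arm_command(series=[4, 0, 0, 0, 0, 0, 0.6, 8, 0, 0, 0, 0, 0, 0.6, 10.8, 0, 0, 0, 0, 0, 0.6, 10.8, 0, 4, 0, 0, 0, 0.6, 10.8, 0, 7.3, 0, 0, 0, 0.6, 10.8, 0, 7.3, 0, 0, 0, 0.6, 10.8, 0, 7.7, 0, 0, 0, 0.6, 10.8, 0, 7.9, 0, 0, 0, 0.6, 10.8, 0, 8, 0, 0, 0, 0.6, 10.8, 0, 8, 0, 0, 0, 0.6])

```text
time: 7.52
eef_pos: [0.4787, -0.0618, 0.037]
tcp_rot: [0.773, 0.635, -0.001, -0.001]
contact_force: [-4.4, 1.2, 7.3]
opening: 0.404
finger_force: 3.8
```

>>> arm_command(series=[0.4, 0, 0, 0, 0, 0.5, 0.6, 0.8, 0, 0, 0, 0, 1, 0.6, 1.2, 0, 0, 0, 0, 1.5, 0.6, 1.6, 0, 0, 0, 0, 2, 0.6, 2.0, 0, 0, 0, 0, 2.5, 0.6, 2.4, 0, 0, 0, 0, 3, 0.6, 2.6, 0, 0, 0, 0, 3.5, 0.6, 2.6, 0, 0, 0, 0, 3.5, 0.6])

```text
time: 8.18
eef_pos: [0.4854, -0.0365, 0.037]
tcp_rot: [0.792, 0.611, 0.001, 0.001]
contact_force: [0.2, -0.4, 5.2]
opening: 0.404
finger_force: 3.0
```

>>> arm_command(series=[0, 0, -1, 0, 0, 0, 0.6, 0, 0, -4, 0, 0, 0, 0.6, -4, 0, -8, 0, 0, 0, 0.6, -7, 0, -8, 0, 0, 0, 0.6, -10, 0, -8, 0, 0, 0, 0.6, -13, 0, -8, 0, 0, 0, 0.6, -13, 0, -8, 0, 0, 0, 0.6, -13, 0, -8, 0, 0, 0, 0.6])

```text
time: 8.85
eef_pos: [0.4508, -0.1634, 0.116]
tcp_rot: [0.793, 0.609, 0.0, 0.0]
contact_force: [0.4, -0.3, -0.9]
opening: 0.402
finger_force: 0.0
```

```bash
cat > look2.py <<'E'
# top-camera fit of the cell, scored on pixels off the dark line only
from fit import *
from plant import vision
import sys
d=vision.read_camera("top"); l=np.array([.4904,-.0254,-.2577])
im=d["color"].astype(float).mean(2); cv2.imwrite("pics/last_top.png",d["color"])
w=lambda e,y:(l[0]-np.sin(l[2])*e/1e3,l[1]+np.cos(l[2])*e/1e3,10*(l[2]+np.radians(y)))
p0=w(float(sys.argv[1]),float(sys.argv[2]))
b=(330,190,395,255); x0,y0,x1,y1=b
dk=soft(d,boxpts(*l,.146,.018,.006),b)>0
g=im[y0:y1,x0:x1]; t=np.clip((165-g)/35,0,1)
def f(p):
    P=cylpts(p[0],p[1],p[2]/10); m=soft(d,P,b)
    pr=proj(d,P); near=np.zeros_like(m); q=np.round([pr.min(0)-4-[x0,y0],pr.max(0)+4-[x0,y0]]).astype(int)
    near[q[0,1]:q[1,1],q[0,0]:q[1,0]]=1
    # ignore line pixels not covered by the cell model; within the model all must be cell grey (75..150)
    cov=np.where(dk,((g>80)&(g<160)).astype(float),t)
    return (((m-cov)**2)*near0).sum()
pr=proj(d,cylpts(p0[0],p0[1],p0[2]/10)); near0=np.zeros_like(g)
q=np.round([pr.min(0)-5-[x0,y0],pr.max(0)+6-[x0,y0]]).astype(int); near0[q[0,1]:q[1,1],q[0,0]:q[1,0]]=1
sx=np.array([p0]+[np.add(p0,e) for e in np.array([[.005,0,0],[0,.005,0],[0,0,.5]])])
r=minimize(f,p0,method="Nelder-Mead",options=dict(initial_simplex=sx,xatol=1e-5,fatol=1e-4))
c=r.x*[1,1,.1]; print(c.round(4),np.degrees(c[2]).round(2),round(r.fun,1),np.round(rel(l,c),2))
E
python3 look2.py -17 1; python3 -c "
from mv import *
go()"
```

```text
[ 0.4866 -0.0421 -0.245 ] -14.04 52.6 [  0.61 -17.14   0.73]
t 8.9 p [ 0.4508 -0.1623  0.1156] F [0.2 1.1 0.2] y-yaw -14.85 tilt [ 0.0005 -0.0001]
```

>>> arm_command(series=[4, 0, 0, 0, 0, 0, 0.6, 8, 0, 0, 0, 0, 0, 0.6, 11.8, 0, 0, 0, 0, 0, 0.6, 11.8, 0, 4, 0, 0, 0, 0.6, 11.8, 0, 7.3, 0, 0, 0, 0.6, 11.8, 0, 7.3, 0, 0, 0, 0.6, 11.8, 0, 7.7, 0, 0, 0, 0.6, 11.8, 0, 7.9, 0, 0, 0, 0.6, 11.8, 0, 8.1, 0, 0, 0, 0.6, 11.8, 0, 8.1, 0, 0, 0, 0.6])

```text
time: 9.73
eef_pos: [0.4807, -0.0478, 0.0369]
tcp_rot: [0.792, 0.611, -0.001, -0.002]
contact_force: [-6.9, 1.9, 13.6]
opening: 0.402
finger_force: 6.7
```

>>> arm_command(series=[0.4, 0, 0, 0, 0, 0.1, 0.6, 0.8, 0, 0, 0, 0, 0.3, 0.6, 1.2, 0, 0, 0, 0, 0.5, 0.6, 1.6, 0, 0, 0, 0, 0.7, 0.6, 2.0, 0, 0, 0, 0, 0.9, 0.6, 2.4, 0, 0, 0, 0, 0.9, 0.6, 2.4, 0, 0, 0, 0, 0.9, 0.6])

```text
time: 10.32
eef_pos: [0.4874, -0.0245, 0.037]
tcp_rot: [0.797, 0.604, -0.0, -0.0]
contact_force: [-5.1, 2.8, 10.9]
opening: 0.403
finger_force: 5.5
```

>>> arm_command(series=[0, 0, -1, 0, 0, 0, 0.6, 0, 0, -4, 0, 0, 0, 0.6, -4, 0, -8, 0, 0, 0, 0.6, -7, 0, -8, 0, 0, 0, 0.6, -10, 0, -8, 0, 0, 0, 0.6, -14, 0, -8, 0, 0, 0, 0.6, -14, 0, -8, 0, 0, 0, 0.6, -14, 0, -8, 0, 0, 0, 0.6])

```text
time: 10.98
eef_pos: [0.4493, -0.1618, 0.1157]
tcp_rot: [0.798, 0.602, 0.0, 0.001]
contact_force: [-0.6, 0.1, -0.8]
opening: 0.398
finger_force: 0.0
```

```bash
python3 look2.py -5 0; python3 -c "
from mv import *
go()"
```

```text
[ 0.4904 -0.0314 -0.2511] -14.39 40.2 [ 1.53 -5.79  0.38]
t 11.03 p [ 0.4494 -0.1604  0.1152] F [-1.   0.2 -0.1] y-yaw -15.79 tilt [0.0001 0.0011]
```

>>> arm_command(series=[4, 0, 0, 0, 0, 0, 0.6, 8, 0, 0, 0, 0, 0, 0.6, 12, 0, 0, 0, 0, 0, 0.6, 13, 0, 4, 0, 0, 0, 0.6, 13, 0, 7.3, 0, 0, 0, 0.6, 13, 0, 7.3, 0, 0, 0, 0.6, 13, 0, 7.7, 0, 0, 0, 0.6, 13, 0, 7.9, 0, 0, 0, 0.6, 13, 0, 8, 0, 0, 0, 0.6, 13, 0, 8, 0, 0, 0, 0.6])

```text
time: 11.87
eef_pos: [0.4844, -0.034, 0.0369]
tcp_rot: [0.797, 0.605, -0.001, -0.001]
contact_force: [-5.9, 2.1, 13.8]
opening: 0.4
finger_force: 6.6
```

>>> arm_command(series=[0.3, 0, 0, 0, 0, 0, 0.6, 0.6, 0, 0, 0, 0, 0.2, 0.6, 0.9, 0, 0, 0, 0, 0.4, 0.6, 1.1, 0, 0, 0, 0, 0.4, 0.6, 1.1, 0, 0, 0, 0, 0.4, 0.6, 1.1, 0, 0, 0, 0, 0.4, 0.6])

```text
time: 12.37
eef_pos: [0.4874, -0.0235, 0.0369]
tcp_rot: [0.799, 0.602, -0.001, -0.001]
contact_force: [-5.9, 2.3, 12.5]
opening: 0.403
finger_force: 6.1
```

>>> arm_command(series=[0, 0, -1, 0, 0, 0, 0.6, 0, 0, -4, 0, 0, 0, 0.6, -4, 0, -8, 0, 0, 0, 0.6, -7, 0, -8, 0, 0, 0, 0.6, -10, 0, -8, 0, 0, 0, 0.6, -14, 0, -8, 0, 0, 0, 0.6, -14, 0, -8, 0, 0, 0, 0.6, -14, 0, -8, 0, 0, 0, 0.6])

```text
time: 13.03
eef_pos: [0.4485, -0.1603, 0.1155]
tcp_rot: [0.8, 0.6, 0.0, 0.001]
contact_force: [0.3, 0.9, -1.4]
opening: 0.401
finger_force: 0.0
```

```bash
python3 look2.py 0 0; python3 -c "
from mv import *
go()
import cv2
a=cv2.imread('pics/last_top.png')[160:260,300:415]
cv2.imwrite('pics/v2.png',cv2.resize(a,None,fx=6,fy=6,interpolation=cv2.INTER_CUBIC))"
```

```text
[ 0.4908 -0.0276 -0.2558] -14.65 43.6 [ 0.97 -1.98  0.11]
t 13.08 p [ 0.4486 -0.159   0.115 ] F [ 1.1 -0.1  0.3] y-yaw -16.18 tilt [0.0003 0.0006]
```

View pics/v2.png

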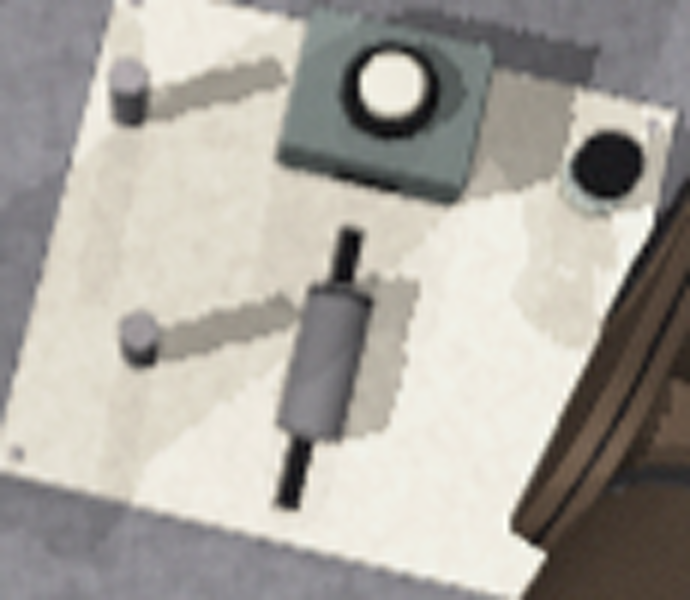

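```bash
cat > prof.py <<'E'
# lateral position of cell and line, half-level edges on rectified profiles
from fit import *
import sys
def prof(d,im,xs,ys,z,l=(.4904,-.0254,-.2577)):
    X,Y=np.meshgrid(xs,ys,indexing="ij"); c,s=np.cos(l[2]),np.sin(l[2])
    P=np.stack([l[0]+c*X-s*Y,l[1]+s*X+c*Y,np.full_like(X,z)],-1)
    uv=proj(d,P.reshape(-1,3)).reshape(*X.shape,2).astype(np.float32)
    return cv2.remap(im.astype(np.float32),uv[...,0],uv[...,1],cv2.INTER_LINEAR).mean(0)
def edges(p,ys,c,w):
    out=[]
    for sg in(-1,1):
        i0=np.argmin(abs(ys-(c+sg*w/2))); W=int(5e-3/(ys[1]-ys[0])); 
        k=np.arange(i0-W,i0+W+1); q=p[k]; o=k if sg>0 else k[::-1]; v=p[o]
        ins,bg=v[:4].mean(),v[-4:].mean(); h=(ins+bg)/2
        j=np.argmax(v>h); f=(h-v[j-1])/(v[j]-v[j-1]); out.append(ys[o[j-1]]+f*(ys[o[j]]-ys[o[j-1]]))
        print("   lvl",ins.round(),bg.round(),end="")
    print(); return 1e3*np.array(out)
if __name__=="__main__":
    cam,f,yc=sys.argv[1],sys.argv[2],float(sys.argv[3])/1e3
    d=pickle.load(open(cam+"0.pkl","rb")); im=cv2.imread(f).mean(2); ys=np.arange(-.09,.05,.0005)
    print("cam",ray(d,[(320,200)])[0].round(2))
    for a,b in((-.065,-.045),(.045,.065)):
        e=edges(prof(d,im,np.arange(a,b,.001),ys,.006),ys,0,.012); print("line",a,e.round(2),e.mean().round(2),np.ptp(e).round(1))
    for a,b in((-.024,-.004),(.004,.026)):
        e=edges(prof(d,im,np.arange(a,b,.001),ys,.022),ys,yc,.032); print("cell",a,e.round(2),e.mean().round(2),np.ptp(e).round(1))
E
python3 prof.py top pics/top0.png -55; python3 prof.py top pics/last_top.png -1.5
```

```text
cam [0.33 0.05 1.13]
   lvl 32.0 207.0   lvl 36.0 197.0
line -0.065 [-5.63  5.67] 0.02 11.3
   lvl 29.0 216.0   lvl 45.0 218.0
line 0.045 [-5.9   5.49] -0.2 11.4
   lvl 89.0 167.0   lvl 121.0 220.0
cell -0.024 [-71.64 -38.75] -55.19 32.9
   lvl 87.0 172.0   lvl 123.0 202.0
cell 0.004 [-70.   -37.46] -53.73 32.5
cam [0.33 0.05 1.13]
   lvl 35.0 223.0   lvl 42.0 224.0
line -0.065 [-5.49  5.72] 0.12 11.2
   lvl 28.0 192.0   lvl 43.0 205.0
line 0.045 [-5.89  5.56] -0.17 11.4
   lvl 88.0 176.0   lvl 125.0 219.0
cell -0.024 [-17.6   15.11] -1.25 32.7
   lvl 83.0 173.0   lvl 121.0 180.0
cell 0.004 [-17.58  14.47] -1.56 32.1
```

>>> arm_command(series=[4, 0, 0, 0, 0, 0, 0.6, 8, 0, 0, 0, 0, 0, 0.6, 12, 0, 0, 0, 0, 0, 0.6, 13.8, 0, 4, 0, 0, 0, 0.6, 13.8, 0, 7.3, 0, 0, 0, 0.6, 13.8, 0, 7.3, 0, 0, 0, 0.6, 13.8, 0, 7.7, 0, 0, 0, 0.6, 13.8, 0, 7.9, 0, 0, 0, 0.6, 13.8, 0, 8, 0, 0, 0, 0.6, 13.8, 0, 8, 0, 0, 0, 0.6])

```text
time: 13.92
eef_pos: [0.4867, -0.0252, 0.0369]
tcp_rot: [0.799, 0.602, -0.001, -0.001]
contact_force: [-5.6, 2.1, 13.5]
opening: 0.401
finger_force: 7.1
```

>>> arm_command(series=[0.1, 0, 0, 0, 0, 0, 0.6, 0.2, 0, 0, 0, 0, 0, 0.6, 0.3, 0, 0, 0, 0, 0, 0.6, 0.3, 0, 0, 0, 0, 0, 0.6, 0.3, 0, 0, 0, 0, 0, 0.6])

```text
time: 14.33
eef_pos: [0.4874, -0.0225, 0.0369]
tcp_rot: [0.799, 0.602, -0.001, -0.001]
contact_force: [-6.6, 2.4, 14.7]
opening: 0.401
finger_force: 6.8
```

>>> arm_command(series=[0, 0, -1, 0, 0, 0, 1, 0, 0, -4, 0, 0, 0, 1, -4, 0, -8, 0, 0, 0, 1, -7, 0, -8, 0, 0, 0, 1, -10, 0, -8, 0, 0, 0, 1, -14, 0, -8, 0, 0, 0, 1, -14, 0, -8, 0, 0, 0, 1, -14, 0, -8, 0, 0, 0, 1])

```text
time: 15.0
eef_pos: [0.4487, -0.1591, 0.1153]
tcp_rot: [0.8, 0.6, 0.0, 0.0]
contact_force: [0.4, 0.1, 0.5]
opening: 0.003
finger_force: 0.0
```

```bash
python3 look2.py 0 0;python3 prof.py top pics/last_top.png 0; python3 -c "
from mv import *
go((.609,-.0577,.12,-15),(.609,-.0577,.085,-15))
from h import *
d=pickle.load(open('top0.pkl','rb')); im=d['color'][160:190,350:380].min(2)
v,u=np.nonzero(im>190); k,l,s,c=cv2.connectedComponentsWithStats((im>170).astype(np.uint8)); print(s,c)
i=l[15,15]; print(toplane(d,[c[i]+[350,160]],.078))"
```

```text
[ 0.491  -0.0277 -0.2518] -14.43 42.0 [ 1.19 -2.04  0.34]
cam [0.33 0.05 1.13]
   lvl 36.0 223.0   lvl 42.0 224.0
line -0.065 [-5.49  5.69] 0.1 11.2
   lvl 27.0 192.0   lvl 42.0 205.0
line 0.045 [-5.89  5.55] -0.17 11.4
   lvl 96.0 165.0   lvl 130.0 224.0
cell -0.024 [-17.69  15.4 ] -1.14 33.1
   lvl 88.0 163.0   lvl 127.0 174.0
cell 0.004 [-17.47  14.39] -1.54 31.9
t 15.05 p [ 0.4488 -0.1579  0.1148] F [-0.1 -0.3 -0.3] y-yaw -16.17 tilt [0.0004 0.0002]
[14.08 12.6  -0.51] [ 0.  -0.  -1.2]
[14.08 12.6   2.99] [ 0.  -0.  -1.2]
[[  0   0  30  30 812]
 [  0   4   1   2   2]
 [ 10   9  10  10  83]
 [  0  29   3   1   3]] [[14.56403941 14.56896552]
 [ 0.          4.5       ]
 [14.71084337 13.54216867]
 [ 1.         29.        ]]
[[ 0.61117418 -0.05681742  0.078     ]]
```

The cell rests within about 1.3 mm of the line and 0.3° of it, measured half-level edge to edge. Next is the button, with the fingers shut.

>>> arm_command(series=[4, 3.6, 0, 0, 0, 0, 1, 7, 6.4, 0, 0, 0, 0, 1, 10, 9, 0, 0, 0, 0, 1, 14.1, 12.7, 0, 0, 0, 0, 1, 14.1, 12.7, 0, 0, 0, 0, 1, 14.1, 12.7, 0, 0, 0, 0, 1, 14.1, 12.7, 2, 0, 0, 0, 1, 14.1, 12.7, 3, 0, 0, 0, 1, 14.1, 12.7, 3, 0, 0, 0, 1])

```text
time: 15.8
eef_pos: [0.607, -0.0554, 0.0807]
tcp_rot: [0.798, 0.602, -0.002, -0.003]
contact_force: [-0.3, 0.7, 0.2]
opening: -0.0
finger_force: 0.0
```

```bash
python3 -c "
from mv import *
go((.610,-.0572,.070,-16))"
```

```text
t 15.8 p [ 0.607  -0.0554  0.0807] F [-0.3  0.7  0.2] y-yaw -15.96 tilt [-0.0002 -0.0078]
[-0.09  0.34  1.06] [-0.4  0.   0. ]
```

>>> arm_command(series=[0, 0.2, 0, 0, 0, 0, 1, 0, 0.2, 0, 0, 0, 0, 1, 0, 0.2, 0.5, 0, 0, 0, 1, 0, 0.2, 0.8, 0, 0, 0, 1, 0, 0.2, 1.1, 0, 0, 0, 1, 0, 0.2, 1.3, 0, 0, 0, 1, 0, 0.2, 1.3, 0, 0, 0, 1, 0, 0.2, 1.3, 0, 0, 0, 1])

```text
time: 16.47
eef_pos: [0.6127, -0.0582, 0.0724]
tcp_rot: [0.799, 0.601, 0.0, 0.001]
contact_force: [-0.5, -0.1, 5.2]
opening: -0.001
finger_force: 2.3
```

>>> arm_command(series=[0, 0, 0.1, 0, 0, 0, 1, 0, 0, 0.2, 0, 0, 0, 1, 0, 0, 0.3, 0, 0, 0, 1, 0, 0, 0.3, 0, 0, 0, 1, 0, 0, 0.3, 0, 0, 0, 1])

```text
time: 16.88
eef_pos: [0.6128, -0.0583, 0.0719]
tcp_rot: [0.799, 0.602, -0.0, 0.0]
contact_force: [-6.0, 0.3, 16.2]
opening: -0.003
finger_force: 7.9
```

Force climbs to 16 N with almost no further travel, so the button is on its stop. I release it straight up and retract.

>>> arm_command(series=[0, 0, -1, 0, 0, 0, 1, 0, 0, -3, 0, 0, 0, 1, 0, 0, -6, 0, 0, 0, 1, 0, 0, -9, 0, 0, 0, 1, -4, 0, -10, 0, 0, 0, 1, -8, 0, -10, 0, 0, 0, 1, -12, 0, -10, 0, 0, 0, 1, -16, 0, -10, 0, 0, 0, 1, -18, 0, -10, 0, 0, 0, 1, -18, 0, -10, 0, 0, 0, 1])

```text
time: 17.72
eef_pos: [0.5607, -0.2347, 0.1677]
tcp_rot: [0.8, 0.599, -0.001, -0.0]
contact_force: [1.4, 0.7, -0.5]
opening: 0.001
finger_force: 0.0
```

```bash
python3 look2.py 0 0;python3 prof.py top pics/last_top.png -1; python3 -c "
from plant import vision
import cv2
a=cv2.imread('pics/last_top.png')[150:270,295:420];b=vision.read_camera('side')['color'][180:300,265:390]
cv2.imwrite('pics/v3.png',cv2.resize(cv2.hconcat([a,b]),(800,384),interpolation=cv2.INTER_CUBIC))"
```

```text
[ 0.4914 -0.0279 -0.2446] -14.02 25.6 [ 1.62 -2.12  0.75]
cam [0.33 0.05 1.13]
   lvl 36.0 227.0   lvl 44.0 227.0
line -0.065 [-5.49  5.69] 0.1 11.2
   lvl 31.0 211.0   lvl 47.0 219.0
line 0.045 [-5.88  5.5 ] -0.19 11.4
   lvl 93.0 176.0   lvl 131.0 223.0
cell -0.024 [-17.73  15.22] -1.26 33.0
   lvl 93.0 174.0   lvl 130.0 197.0
cell 0.004 [-17.65  14.9 ] -1.38 32.6
```

View pics/v3.png

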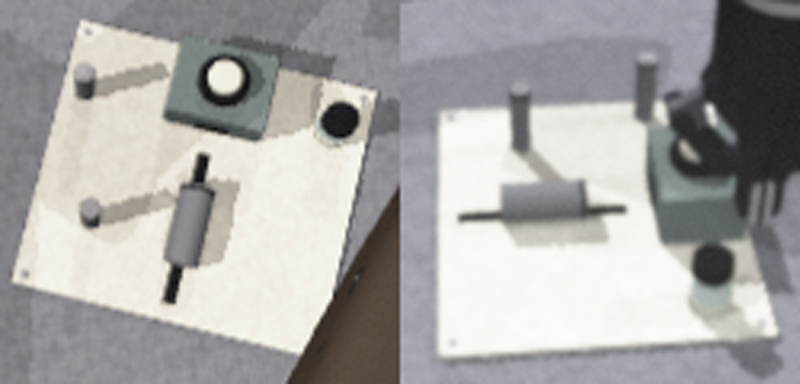

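The cell lies along the line, with about 1.3 mm offset. The button is up, and both thin cells and the jar stand where they were. The arm is clear, so I hand in.

```bash
python3 -c "
from plant import ctrl
print(ctrl.sign_off())"
```

```text
the job is handed in; nothing more can be done
None
```

The thick cell was rolled onto the dark line and rests along it, about 1.3 mm off centre and within 1°; I then pushed the button down to its stop and released it, moved nothing else on the board, and handed the job in at about 18 s.

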